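# Close the suppository mould with its clamp pin

### The arm

A 7-joint arm with a two-finger parallel gripper is mounted at the origin on a cart in front of the work surface, level with it; the furniture and walls round the work are solid. World frame = base frame: x ahead of the robot, y to its left, z up, the work surface at z = 0. Lengths are in m, angles in rad, forces in N, time in s.
With the tool pointing down it reaches from about 0.4 to 0.85 m from the base axis. Payload 10.4 kg.
Tool frame: the origin (TCP) lies on the centre line of the jaws, within the pads' length; the fingertips stand 14 mm ahead of it and the grasp point (between the pads) lies 5 mm behind it (manip.tip_reach is the distance from the TCP to the fingertips, in m); z points along the fingers, y is the line along which they close (so a half turn about z gives the same grasp; the last joint's range is limited). The gripper opens to 85 mm and grips with 20 to 120 N. Pads are 22 mm wide; open, the fingers measure 114 mm over their backs; the gripper's body (76 mm by 85 mm) begins 54 mm behind the grasp point. The pads swing forward as they close: fully open they stand 13 mm farther back than shut.
Start: joints at [1.155, 0.332, -0.065, 1.46, 0.022, 1.35, -0.088], TCP at [0.239, -0.577, 0.245] pointing down, gripper open.
Joint ranges: [-2.6, 2.6], [-0.5, 2.12], [-1.47, 1.34], [0.16, 2.42], [-1.27, 4.41], [0.06, 2.06], [-2.6, 2.6]. Speed limits (rad/s): [2.22, 2.22, 2.79, 2.79, 3.14, 3.14, 3.14].

### API

Orientations are given as a unit quaternion [x, y, z, w].
In Python, from workcell import manip gives the robot as it stands.
- The arm moves only by the shell command python3 -m pendant 'ROWS' [FORCE]. ROWS is JSON, a list of rows, each a list of 7 numbers: the shift along the tool's x, y, z in units of 50 mm (1.0 is 50 mm), then the turn, a rotation vector about the tool's x, y, z in units of 8 degrees (1.0 is 8 degrees), then the opening, from -1 (shut) to 1 (fully open), so that 0 is half open. In form: [[dx, dy, dz, ax, ay, az, jaw], ...]. A call has exactly 10 rows; each row is the pose to reach, as a shift and turn from the pose commanded when the call began, along the tool's axes at that moment; what a row does not reach only later rows make up. A row lasts 1/8 s, in which the tool goes at most 62.5 mm and 10.7 degrees, less where a joint would pass 70% of its speed; a pose out of reach is approached as far as the arm can. A call with a gripper value outside its range is refused whole. The fingers move at their own pace and stop on an object; FORCE is the grip in N (left out, the last holds). Time passes only in rows, so rows that repeat a pose let the fingers close, or fill a call up. It gives the time, the measured TCP pose, the force, the opening and the grip force at its end, in the units of the state.
- manip.get_obs(): the state, without advancing time (a new reading comes with each control period).
- manip.camera(name): name is "scene" or "top"; returns (picture, depth): 400x640x3 uint8, red, green, blue; 400x640 float32, m along the optical axis (not along the pixel's ray), 0 where there is no reading.
- manip.get_calibration(name): a dict with "fx", "fy", "cx", "cy" (pixels), "D" ([k1, k2, p1, p2, k3] as OpenCV has them; the pictures are not rectified), "xyz" and "orientation" of the camera in the world. Camera axes: x right, y up, looking along -z (the intrinsics and any distortion apply to the point x, -y, -z); pixel columns grow to the right and rows downward; lengths in m; the calibration is good to about 2 mm. A picture is of the moment at which its call begins. get_calibration takes no time and is no camera call.
- manip.hand_in(): hands the job in; it is judged then, once.
Trained networks look in the newest picture that a camera, given by its name, has taken for a name from the list of things; names that differ only in an ending like _2 or _b are one class to them, and where a whole thing is asked for, a point or a joint stands for the part that bears it (a point fixed in the world has none). Each returns a list of dicts, best first, with "p" (0 to 1); they miss things now and then, are a little off and sometimes report something else, mostly with a low value. They report only what shows in the picture. A call takes as long as a camera call. They do not tell look-alikes from the thing itself.
- manip.find_in(thing, camera): "box" ([left, top, right, bottom] in pixels, round what is visible of it).
- manip.trace(thing, camera): "pixels" (400x640 bool, what is visible of it) and "box" ([left, top, right, bottom] in pixels, round what is visible of it).
- manip.tip_of(thing, camera): "pixel" ([column, row] in pixels: a listed point, or the origin of a listed thing).
The state is a dict: "clock": time; "joint_pos": joint angles; "joint_velocities": joint speeds; "tau": joint torques, N m; "position": TCP position; "ee_rot": TCP orientation; "ft_force": force on the tool from outside, world axes, zero at the start; "torque": the same for the moment, N m; "grip_width": opening from 0.0 (shut) to 1.0 (fully open); "grasp_force": force on a finger pad.
Only numpy, scipy, OpenCV 4.12 (cv2) and the standard library are available. Lean on these libraries where they do the work, as an engineer would, in place of code of your own. Each camera call takes 0.05 s, during which the arm holds its last target. There are 200 camera calls.

### The job

Close the suppository mould: lay the loose metal cover leaf flat and square on the two leaves in the grey nest, hole over hole, then take the clamp pin from its holder and pass it down through the holes of all three leaves until its collar sits on the cover leaf. The bottom leaf lies out of line underneath, so feel for its hole with the pin under light pressure and never force it. Leave the other things on the table where they are.

Things in the scene. Friction and masses are not known exactly. Their poses are not given: they have to be found in the camera images.
- nest: Grey plastic nest block fixed to the table, 94 mm (its x) by 156 mm (its y) by 38 mm high; origin at the centre of its underside on the table, z up. Its top has a rectangular well in which two mould leaves lie one on the other, the bottom one from 16 to 28 mm, the middle one from 28 to 40 mm above the table.
- nest_well (a point): Centre of the well's floor, 16 mm above the table. Well 63 mm (x) by 127 mm (y), rim 38 mm up; here a 24 by 28 mm (y) clearance slot goes through the floor. Both leaves are loose in the well: each lies 2.6 to 5.2 mm off this centre towards one of the nest's long sides (+x or -x) and up to 7 mm off in its y. The bottom leaf (same size and hole as the middle one) is hidden and not tracked.
- middle_hole (a point): Centre of the middle leaf's clamp hole at its upper face (40 mm above the table). Leaf: aluminium plate 50 mm (x) by 110 mm (y) by 12 mm thick, 0.18 kg, with a straight round hole 11.2 mm wide through its centre; four torpedo-shaped half-cavities show in its upper face. The greased stack is hard and unyielding: touch down on it at 10 mm/s or slower.
- leaf_cover_center (a point): Centre (6 mm over the underside) of the cover leaf, flat on the table left of the nest: plain-faced aluminium plate 50 mm (x, grip across this) by 110 mm (y) by 12 mm thick, about 0.18 kg, an 11.2 mm clamp hole through its centre along z. Either way round is right. Laid on the middle leaf it reaches from 40 to 52 mm above the table.
- cover_hole (a point): Centre of the cover leaf's clamp hole at its upper face, 6 mm above the leaf's centre; axes as the leaf's.
- holder: Dark steel block holder for the pin, 46 x 46 mm (rubber foot 52 x 52 mm), 34 mm high, fixed; origin at the centre of its underside. The pin stands upright in its 11.6 mm blind hole, 30 mm deep (bottom 4 mm above the table).
- pin_knob (a point): Middle of the black ribbed knob on top of the clamp pin, to grip: 18 mm in diameter, 26 mm high; this point is 69 mm above the pin's tip, 73 mm above the table at the start. z runs up along the pin. The pin is 82 mm long and weighs 60 g.
- pin_collar (a point): Centre of the underside of the pin's collar, 48 mm above its tip. Collar 26 mm in diameter, 4 mm thick; above it a 12 mm wide neck, 4 mm high, then the knob.
- pin_tip (a point): Centre of the pin's tip. Steel shaft 10 mm in diameter with a tapered nose: a 7.4 mm flat at the tip, full width from 5 mm up; it drops into a hole once within about 2 mm of its centre. With the pin home the tip lies 4 mm above the table, 12 mm below the bottom leaf.
- pill_bottle: Amber pill bottle, 43 mm in diameter, 77 mm high, bystander behind the nest; origin at its underside.
- cream: Small cream tube lying down, 24 x 76 x 24 mm, bystander behind the nest; origin at its underside.
- tape: Roll of tape lying flat, 83 mm in diameter, 19 mm high, bystander in front of the nest; origin at its underside.
- blister: Blister strip of tablets lying flat, 39 x 78 x 5 mm, bystander in front; origin at its underside.
Not all that is in view belongs to the job. Several things look just like the part that bears pin_knob: the one meant starts farthest from the robot's base.

How it is judged:
By the outcome, as a careful person would: the job done as asked, in the order asked, and still so for the second after the job is handed in, with the robot touching nothing.
It also fails if it takes over 58 s, if anything falls off the work surface, if the arm or the gripper's body presses on something with over 40 N, if the wrist force passes 120 N, or if a joint passes its speed limit or range.

## Working session

There is one attempt and no reset: what is moved stays moved. The work goes in short steps, Python scripts to look and compute and a shell command to move; the robot and the scene stay as the last step left them, time stands still between calls to the robot, and variables do not carry over. Pictures are saved under pics/ and viewed, at most 10 in all, crops included, and the job is handed in when it is done.

```bash
mkdir -p pics; cat > h.py <<'E'
import numpy as np,cv2
from scipy.spatial.transform import Rotation as R
from workcell import manip
def ray(cam,px):
    c=manip.get_calibration(cam);K=np.array([[c['fx'],0,c['cx']],[0,c['fy'],c['cy']],[0,0,1.]])
    u=cv2.undistortPoints(np.array(px,float).reshape(-1,1,2),K,np.array(c['D'],float)).reshape(-1,2)
    d=np.c_[u[:,0],-u[:,1],-np.ones(len(u))]
    return np.array(c['xyz']),R.from_quat(c['orientation']).apply(d)
def onz(cam,px,z):
    o,d=ray(cam,px);return o+d*((z-o[2])/d[:,2])[:,None]
def proj(cam,P):
    c=manip.get_calibration(cam);K=np.array([[c['fx'],0,c['cx']],[0,c['fy'],c['cy']],[0,0,1.]])
    q=R.from_quat(c['orientation']).inv().apply(np.atleast_2d(P)-c['xyz'])*[1,-1,-1]
    return cv2.projectPoints(q,np.zeros(3),np.zeros(3),K,np.array(c['D'],float))[0].reshape(-1,2)
def cloud(cam,depth):
    r,c=np.mgrid[:400,:640];o,d=ray(cam,np.c_[c.ravel(),r.ravel()])
    return (o+d*depth.ravel()[:,None]).reshape(400,640,3)
def delta(p,rot=None):
    "tool-axis shift in units from the measured pose"
    s=manip.get_obs();return R.from_quat(s['ee_rot']).inv().apply(np.array(p)-s['position'])/.05
E
python3 - <<'E'
from h import *
for c in('top','scene'):
    im,d=manip.camera(c);cv2.imwrite(f'pics/{c}0.png',im[...,::-1]);np.save(c+'0.npy',d)
    k=manip.get_calibration(c);print(c,k['xyz'],k['fx'])
zs=dict(nest_well=.016,middle_hole=.04,cover_hole=.012,pin_knob=.073,holder=0.,leaf_cover_center=.006,nest=0)
for n,z in zs.items():
  for c in('top','scene'):
    for r in manip.tip_of(n,c): print(n,c,round(r['p'],2),np.round(r['pixel'],1),np.round(onz(c,r['pixel'],z)[0],4))
print(manip.get_obs())
E
```

```text
top [0.47147951 0.02246047 0.92148326] 402.5011524268756
scene [-0.33999085 -0.41043812  0.59601194] 479.18436279457165
nest_well top 0.79 [313.2 205.9] [0.4872 0.0245 0.016 ]
nest_well scene 0.95 [312.6 226.9] [0.4926 0.0196 0.016 ]
middle_hole top 0.89 [314.7 207.6] [0.4829 0.0212 0.04  ]
middle_hole top 0.66 [334.6 135.4] [ 0.6413 -0.0259  0.04  ]
middle_hole top 0.21 [266.8 260.6] [0.3699 0.1277 0.04  ]
middle_hole scene 0.78 [309.4 221.9] [0.4741 0.0178 0.04  ]
cover_hole top 0.89 [207.2 200.8] [0.5036 0.2625 0.012 ]
cover_hole scene 0.63 [225.3 203.6] [0.5064 0.274  0.012 ]
pin_knob top 0.57 [445.5 218.6] [ 0.4533 -0.2567  0.073 ]
pin_knob top 0.51 [422.5 256. ] [ 0.3752 -0.205   0.073 ]
pin_knob scene 0.89 [390.3 256.1] [ 0.378 -0.202  0.073]
pin_knob scene 0.67 [430.6 241. ] [ 0.4595 -0.2581  0.073 ]
pin_knob scene 0.59 [224.8 204. ] [0.416  0.2025 0.073 ]
holder top 0.61 [435.  218.3] [ 0.4529 -0.2562  0.    ]
holder top 0.31 [314.9 207.7] [0.4832 0.0207 0.    ]
leaf_cover_center top 0.98 [208.5 203.8] [0.4969 0.2612 0.006 ]
leaf_cover_center scene 0.56 [225.9 208.4] [0.4951
[... 164 characters left out ...]
85,  0.33213639, -0.06468307,  1.46010403,  0.0216039 ,
        1.34986296, -0.08849134]), 'joint_velocities': array([-3.87056911e-04, -5.15732513e-04, -3.30556613e-04,  4.49263302e-04,
        9.07691713e-04,  1.72891080e-03,  8.28664927e-05]), 'tau': array([-3.28247033e-04, -6.25181007e+01,  4.86877235e-02, -3.91818023e+01,
        1.63933559e-02,  1.72923148e-03,  3.50095172e-05]), 'position': array([ 0.23927493, -0.57741815,  0.2453753 ]), 'ee_rot': array([9.80772277e-01, 1.95155660e-01, 2.49139033e-05, 8.85037909e-05]), 'ft_force': array([ 0.31354395,  0.28708067, -0.62175603]), 'torque': array([-0.02020647, -0.00725108, -0.07146298]), 'grasp_force': 0.0, 'grip_width': 1.00187138705496}
```

View pics/top0.png

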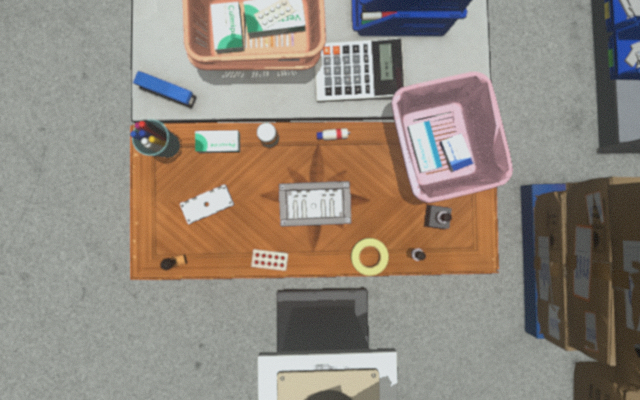

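View pics/scene0.png

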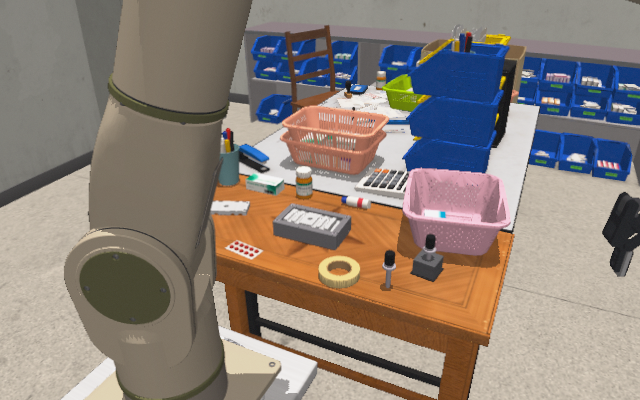

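The pin meant stands in the dark holder at (444,217) in the top picture. The cover leaf is at (207,204) and the nest at (315,204). Now a finer measurement of both.

```bash
python3 - <<'E'
from h import *
im,d=manip.camera('top');pc=cloud('top',d)
for n,z in(('leaf_cover_center',.012),('nest',.038),('middle_hole',.04),('pin_knob',.086),('holder',.034)):
    for r in manip.trace(n,'top')[:3]:
        m=r['pixels'];k,_=cv2.findContours(m.astype(np.uint8),0,1);k=max(k,key=cv2.contourArea).reshape(-1,2)
        w=onz('top',k,z);rc=cv2.minAreaRect((w[:,:2]*1000).astype(np.float32))
        mm=onz('top',np.argwhere(m)[:,::-1],z).mean(0)
        print(n,round(r['p'],2),r['box'],m.sum(),'rect',np.round(rc[0],1),np.round(rc[1],1),round(rc[2],1),'mean',np.round(mm,4),'depth z',np.round(np.nanmedian(pc[m][:,2]),4))
a=cv2.resize(im[170:240,165:265],None,fx=7,fy=7,interpolation=2)[:290*2]
b=cv2.resize(im[170:240,265:365],None,fx=7,fy=7,interpolation=2)
cv2.imwrite('pics/c1.png',np.vstack([a[70:350],b[35:350]])[...,::-1])
E
```

```text
leaf_cover_center 0.73 [183.3, 185.0, 232.0, 225.7] 1093 rect [496.2 263. ] [ 51.8 112.9] 23.3 mean [0.4966 0.2631 0.012 ] depth z 0.0114
nest 0.97 [277.7, 182.9, 349.9, 226.6] 1608 rect [492.2  21.9] [ 93.8 155.6] 1.1 mean [0.4918 0.022  0.038 ] depth z 0.0369
nest 0.64 [317.4, 130.7, 352.8, 137.5] 296 rect [644.4 -20.5] [23.2 71. ] 3.6 mean [ 0.6446 -0.022   0.038 ] depth z 0.0203
middle_hole 0.81 [288.6, 194.7, 341.0, 215.2] 1158 rect [488.   24.3] [ 51.8 112.1] 1.1 mean [0.4874 0.0253 0.04  ] depth z 0.0386
pin_knob 0.54 [436.7, 212.5, 450.6, 221.9] 130 rect [ 457.  -249.4] [29.8 21. ] 88.7 mean [ 0.4569 -0.2498  0.086 ] depth z 0.0813
pin_knob 0.52 [412.9, 249.2, 424.3, 259.0] 126 rect [ 379.  -192.1] [26.2 24.5] 25.3 mean [ 0.3792 -0.1919  0.086 ] depth z 0.0755
holder 0.95 [425.6, 206.3, 451.2, 227.8] 475 rect [ 455.4 -251.9] [61.  51.3] 79.5 mean [ 0.4552 -0.247   0.034 ] depth z 0.0322
```

View pics/c1.png

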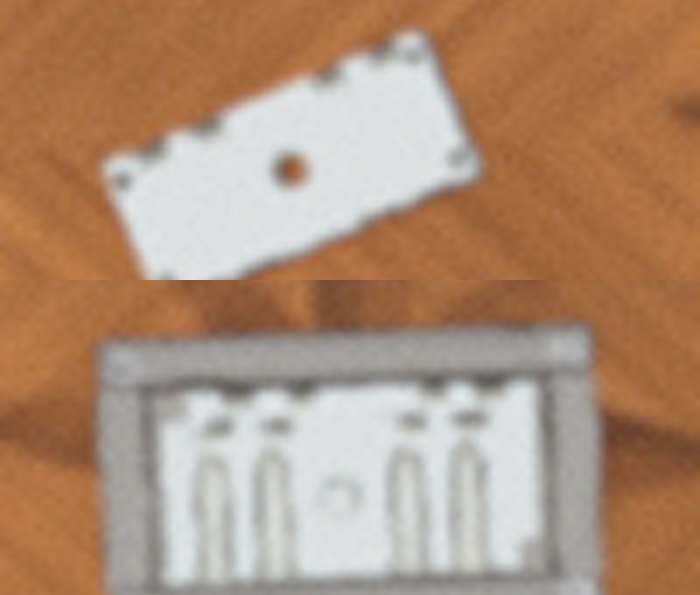

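The crop shows the cover hole at about (206.3,203.9) and the middle hole at about (313.3,205.6) in the top picture. Both agree with the rectangle centres to about 1 mm. The middle leaf lies at -4 mm in the nest's x and +2.4 mm in its y. Moving over the cover leaf.

```bash
python3 -m pendant '[[1.1,-1.3,0,0,0,-1.1,1],[2.2,-2.6,0,0,0,-2.2,1],[3.3,-3.9,0,0,0,-3.3,1],[4.3,-5.2,0,0,0,-4.4,1],[5.3,-6.4,0,0,0,-5.4,1],[6.3,-7.6,0,0,0,-6.4,1],[7.2,-8.7,0,0,0,-7.4,1],[8.1,-9.8,0,0,0,-8.3,1],[9,-10.9,0.5,0,0,-9.2,1],[9.9,-12,1,0,0,-10.1,1]]' 40
python3 -c "
from h import *
print(manip.tip_reach); s=manip.get_obs();r=R.from_quat(s['ee_rot']);print(r.as_matrix().round(3));print(delta([.4962,.263,.06]))"
```

```text
clock: 2.35
position: [0.4227, 0.0204, 0.2262]
ee_rot: [0.619, 0.785, 0.0, 0.001]
ft_force: [0.5, -1.2, -0.2]
grip_width: 1.0
grasp_force: 0.0
0.014
[[-0.234  0.972  0.002]
 [ 0.972  0.234 -0.001]
 [-0.001  0.002 -1.   ]]
[4.37795417 2.55696542 3.32248415]
```

```bash
python3 -m pendant '[[1,0.6,0.4,0,0,-0.6,1],[2,1.2,0.8,0,0,-1.2,1],[2,1.2,1,0,0,-1.2,1],[2,1.2,1,0,0,-1.2,1],[2,1.2,1,0,0,-1.2,1],[2,1.2,1,0,0,-1.2,1],[2,1.2,1,0,0,-1.2,1],[2,1.2,1,0,0,-1.2,1],[2,1.2,1,0,0,-1.2,1],[2,1.2,1,0,0,-1.2,1]]'
python3 -c "
from h import *
s=manip.get_obs();r=R.from_quat(s['ee_rot']);m=r.as_matrix();print(np.degrees(np.arctan2(m[1,1],m[0,1])),m[:,2].round(3));print(delta([.4962,.263,.06]))"
```

```text
clock: 3.6
position: [0.4576, 0.1296, 0.1757]
ee_rot: [0.553, 0.833, -0.0, 0.0]
ft_force: [-1.0, 0.4, 0.1]
grip_width: 0.998
grasp_force: 0.0
22.907047763006336 [ 0. -0. -1.]
[2.15664227 1.75000567 2.3144071 ]
```

```bash
python3 -m pendant '[[1,0.8,0.8,0,0,-0.05,0.45],[2.16,1.75,1.6,0,0,-0.05,0.45],[2.16,1.75,2.2,0,0,-0.05,0.45],[2.16,1.75,2.4,0,0,-0.05,0.45],[2.16,1.75,2.5,0,0,-0.05,0.45],[2.16,1.75,2.6,0,0,-0.05,0.45],[2.16,1.75,2.7,0,0,-0.05,0.45],[2.16,1.75,2.75,0,0,-0.05,0.45],[2.16,1.75,2.8,0,0,-0.05,0.45],[2.16,1.75,2.8,0,0,-0.05,0.45]]'
python3 - <<'E'
from h import *
s=manip.get_obs();m=R.from_quat(s['ee_rot']).as_matrix();print(np.degrees(np.arctan2(m[1,1],m[0,1])));print(delta([.4962,.263,.017]))
im,d=manip.camera('top');im2,_=manip.camera('scene')
print(proj('scene',[.4962,.263,.012]))
u,v=proj('scene',[.4962,.263,.03])[0].astype(int)
a=cv2.resize(im2[v-40:v+40,u-60:u+60],None,fx=5,fy=5,interpolation=2)
cv2.imwrite('pics/c2.png',a[...,::-1])
E
```

```text
clock: 4.85
position: [0.4961, 0.2631, 0.0357]
ee_rot: [0.55, 0.835, -0.0, 0.0]
ft_force: [-0.7, -0.3, -0.3]
grip_width: 0.727
grasp_force: 0.0
23.304904772344273
[-0.00213226  0.00123026  0.37368557]
[[226.51193801 206.27330076]]
```

View pics/c2.png

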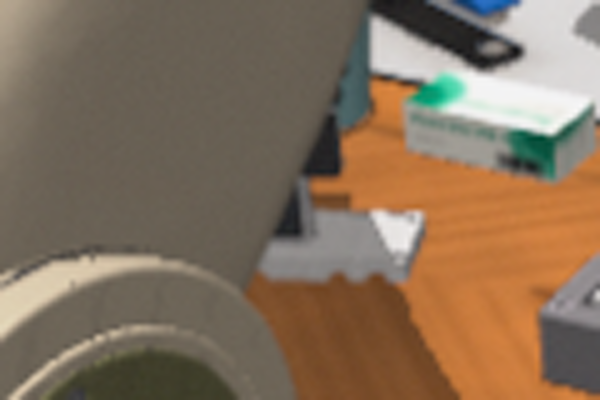

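The arm hides most of the leaf and the finger stands above its edge, which fits. Descending and gripping.

```bash
python3 -m pendant '[[0,0,0.1,0,0,0,0.45],[0,0,0.2,0,0,0,0.45],[0,0,0.28,0,0,0,0.45],[0,0,0.34,0,0,0,0.45],[0,0,0.37,0,0,0,0.45],[0,0,0.37,0,0,0,0],[0,0,0.37,0,0,0,0],[0,0,0.37,0,0,0,-0.2],[0,0,0.37,0,0,0,-0.2],[0,0,0.37,0,0,0,-0.2]]' 70
```

```text
clock: 6.2
position: [0.4964, 0.2633, 0.0176]
ee_rot: [0.55, 0.835, 0.0, 0.0]
ft_force: [-0.6, -1.1, 6.0]
grip_width: 0.557
grasp_force: 72.7
```

```bash
python3 -m pendant '[[0,0,-0.5,0,0,0,-0.2],[0,0,-1.2,0,0,0,-0.2],[-0.5,-0.25,-1.8,0,0,0.35,-0.2],[-1.2,-0.6,-1.8,0,0,0.8,-0.2],[-2,-0.95,-1.8,0,0,1.3,-0.2],[-2.8,-1.3,-1.8,0,0,1.8,-0.2],[-3.5,-1.65,-1.8,0,0,2.3,-0.2],[-4,-1.9,-1.7,0,0,2.6,-0.2],[-4.32,-2.05,-1.6,0,0,2.78,-0.2],[-4.32,-2.05,-1.5,0,0,2.78,-0.2]]'
python3 - <<'E'
from h import *
s=manip.get_obs();m=R.from_quat(s['ee_rot']).as_matrix();print(np.degrees(np.arctan2(m[1,1],m[0,1])),m[:,2].round(4));print(delta([.488,.0243,.0595]),s['position'])
im,d=manip.camera('top');im2,_=manip.camera('scene')
a=cv2.resize(im2[150:270,230:390],None,fx=4,fy=4,interpolation=2)
cv2.imwrite('pics/c3.png',a[...,::-1])
E
```

```text
clock: 7.45
position: [0.4873, 0.0234, 0.0917]
ee_rot: [0.701, 0.713, -0.0, -0.0]
ft_force: [0.7, -0.6, -2.2]
grip_width: 0.556
grasp_force: 72.7
0.9754440021285264 [-4.e-04 -3.e-04 -1.e+00]
[0.01890405 0.01448485 0.64389891] [0.4873055  0.02335172 0.09169551]
```

View pics/c3.png

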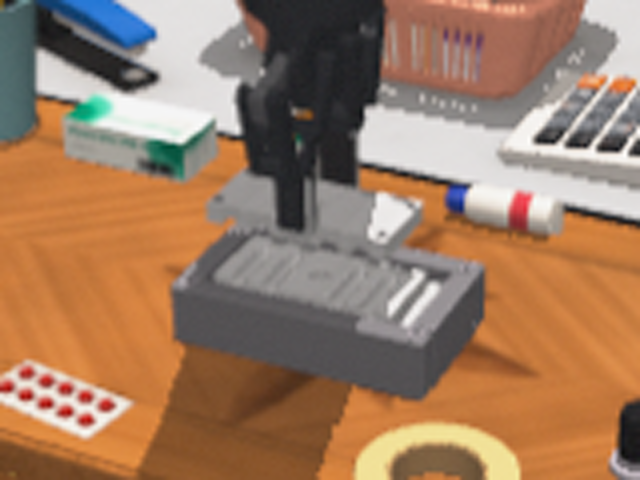

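The leaf is held level over the nest, square with it, and the middle leaf's hole is visible in front of it. Lowering.

```bash
python3 -m pendant '[[0,0,0.15,0,0,0,-0.2],[0,0,0.3,0,0,0,-0.2],[0,0,0.4,0,0,0,-0.2],[0,0,0.46,0,0,0,-0.2],[0,0,0.5,0,0,0,-0.2],[0,0,0.52,0,0,0,-0.2],[0,0,0.53,0,0,0,-0.2],[0,0,0.53,0,0,0,-0.2],[0,0,0.53,0,0,0,-0.2],[0,0,0.53,0,0,0,-0.2]]'
python3 - <<'E'
from h import *
s=manip.get_obs();m=R.from_quat(s['ee_rot']).as_matrix();print(np.degrees(np.arctan2(m[1,1],m[0,1])),m[:,2].round(4));print(delta([.488,.0243,.0576]),s['position'])
E
```

```text
clock: 8.8
position: [0.4875, 0.0242, 0.0658]
ee_rot: [0.701, 0.714, 0.0, 0.0]
ft_force: [-0.0, 0.7, -1.7]
grip_width: 0.555
grasp_force: 72.7
1.0630796620751175 [ 2.e-04 -1.e-04 -1.e+00]
[0.00176259 0.01002349 0.16378495] [0.48749926 0.02420343 0.06578918]
```

```bash
python3 -m pendant '[[0,0.01,0.025,0,0,0,-0.2],[0,0.01,0.05,0,0,0,-0.2],[0,0.01,0.075,0,0,0,-0.2],[0,0.01,0.1,0,0,0,-0.2],[0,0.01,0.12,0,0,0,-0.2],[0,0.01,0.135,0,0,0,-0.2],[0,0.01,0.15,0,0,0,-0.2],[0,0.01,0.16,0,0,0,-0.2],[0,0.01,0.17,0,0,0,-0.2],[0,0.01,0.17,0,0,0,-0.2]]'
```

```text
clock: 10.05
position: [0.4882, 0.0242, 0.0575]
ee_rot: [0.701, 0.714, 0.0, 0.0]
ft_force: [-1.3, -0.4, 4.1]
grip_width: 0.556
grasp_force: 73.4
```

```bash
python3 -m pendant '[[0,0,0,0,0,0,0.3],[0,0,0,0,0,0,0.45],[0,0,0,0,0,0,0.45],[0,0,-0.1,0,0,0,0.45],[0,0,-0.4,0,0,0,0.45],[0,0,-1.2,0,0,0,0.2],[0,0,-2.2,0,0,0,0],[-1,0,-2.6,0,0,0,0],[-2.2,0,-2.6,0,0,0,0],[-3.4,0,-2.6,0,0,0,0]]'
python3 - <<'E'
from h import *
im,d=manip.camera('top')
for n,z in(('leaf_cover_center',.052),('nest',.038)):
    for r in manip.trace(n,'top')[:2]:
        m=r['pixels'];k,_=cv2.findContours(m.astype(np.uint8),0,1);k=max(k,key=cv2.contourArea).reshape(-1,2)
        w=onz('top',k,z);rc=cv2.minAreaRect((w[:,:2]*1000).astype(np.float32))
        print(n,round(r['p'],2),m.sum(),'rect',np.round(rc[0],1),np.round(rc[1],1),round(rc[2],1))
for r in manip.tip_of('cover_hole','top'):print(r['p'],onz('top',r['pixel'],.052))
r0,c0=170,265
a=cv2.resize(im[170:240,265:365],None,fx=6,fy=6,interpolation=2)
im2,_=manip.camera('scene')
b=cv2.resize(im2[190:260,255:355],None,fx=4,fy=4,interpolation=2)
b=cv2.copyMakeBorder(b,0,140,0,0,0)
cv2.imwrite('pics/c4.png',np.hstack([a,b])[:,:800,::-1])
for n,z in(('pin_knob',.073),):
    for c in('top','scene'):
        for r in manip.find_in(n,c): print(n,c,round(r['p'],2),np.round(r['box'],1))
s=manip.get_obs();print(s['position'],s['ft_force'])
E
```

```text
clock: 11.3
position: [0.4913, -0.1474, 0.1891]
ee_rot: [0.7, 0.714, 0.0, 0.001]
ft_force: [1.0, 0.5, 1.0]
grip_width: 0.5
grasp_force: 0.0
leaf_cover_center 0.72 1162 rect [488.7  26.8] [ 50.2 109. ] 0.3
nest 0.57 1603 rect [491.9  21.8] [ 95.1 155.6] 1.0
0.93 [[0.49205066 0.03033987 0.052     ]]
pin_knob scene 0.71 [381.2 249.3 398.5 289.9]
pin_knob scene 0.62 [422.  233.9 439.2 260.6]
[ 0.49139019 -0.14426215  0.18779526] [-0.58800167  0.42306743  0.29264549]
```

View pics/c4.png

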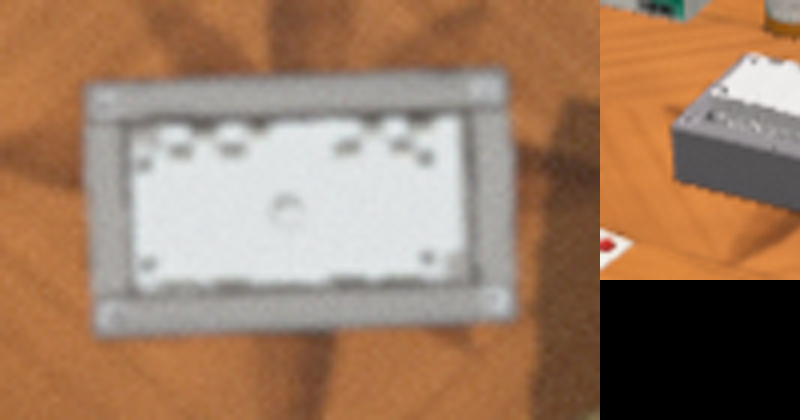

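```bash
python3 - <<'E'
from h import *
print(onz('top',[[312.4,204.4]],.052),onz('top',[[313.3,205.6]],.04),proj('top',[[.488,.0243,.04],[.488,.0243,.052]]))
im,d=manip.camera('top');pc=cloud('top',d)
# pin by depth: knob-top pixels & holder top
w=pc.reshape(-1,3)
s=(w[:,2]>.07)&(w[:,2]<.1)&(abs(w[:,0]-.455)<.04)&(abs(w[:,1]+.25)<.05);print('knob',s.sum(),w[s].mean(0),w[s][:,:2].min(0),w[s][:,:2].max(0))
s=(w[:,2]>.026)&(w[:,2]<.04)&(abs(w[:,0]-.455)<.05)&(abs(w[:,1]+.25)<.05)
rc=cv2.minAreaRect((w[s][:,:2]*1000).astype(np.float32));print('holder',s.sum(),rc)
im2,_=manip.camera('scene')
a=cv2.resize(im[195:240,410:470],None,fx=6,fy=6,interpolation=2);b=cv2.resize(im2[220:290,390:470],None,fx=5,fy=5,interpolation=2)
b=cv2.copyMakeBorder(b[:270],0,0,0,0,0)
cv2.imwrite('pics/c5.png',np.hstack([a,b])[...,::-1])
E
```

```text
[[0.48980323 0.02606737 0.052     ]] [[0.48738903 0.02420079 0.04      ]] [[313.24907173 205.32191738]
 [313.23538286 205.21803463]]<stdin>:6: RuntimeWarning: Mean of empty slice.
  ret = um.true_divide(
Traceback (most recent call last):
ValueError: zero-size array to reduction operation minimum which has no identity
```

```bash
python3 - <<'E'
from h import *
d=np.load('top0.npy');pc=cloud('top',d);w=pc.reshape(-1,3)
near=(abs(w[:,0]-.455)<.05)&(abs(w[:,1]+.255)<.05)
for lo,hi in((.07,.1),(.027,.04),(.045,.065)):
    s=near&(w[:,2]>lo)&(w[:,2]<hi)
    if s.sum()>3:
        rc=cv2.minAreaRect((w[s][:,:2]*1000).astype(np.float32));print(lo,s.sum(),w[s].mean(0).round(4),np.round(rc[0],1),np.round(rc[1],1),round(rc[2],1))
o1,d1=ray('top',[[445.5,218.6]]);o2,d2=ray('scene',[[430.6,241.]])
A=np.c_[d1[0],-d2[0]];t=np.linalg.lstsq(A,o2-o1,rcond=None)[0];print(o1+d1[0]*t[0],o2+d2[0]*t[1])
im=cv2.imread('pics/top0.png');im2=cv2.imread('pics/scene0.png')
a=cv2.resize(im[195:240,410:470],None,fx=6,fy=6,interpolation=2);b=cv2.resize(im2[226:280,395:465],None,fx=5,fy=5,interpolation=2)
cv2.imwrite('pics/c5.png',np.hstack([a,b]))
for p in([.4533,-.2567],[.457,-.2567]):print(proj('top',[[*p,.086],[*p,.073],[*p,.034]]).round(1).tolist(),proj('scene',[[*p,.086],[*p,.073],[*p,.034]]).round(1).tolist())
E
```

```text
0.07 198 [ 0.4818 -0.245   0.0917] [ 476.6 -250.4] [91.1 56.5] 88.8
0.027 317 [ 0.4565 -0.2528  0.033 ] [ 456.5 -257. ] [47.  46.1] 81.3
0.045 49 [ 0.4568 -0.2513  0.0561] [ 456.6 -254.2] [19.4 21.8] 88.1
[ 0.45332055 -0.25599934  0.07526024] [ 0.45452666 -0.25901274  0.07622596]
[[447.5, 218.7], [445.5, 218.6], [439.8, 218.3]] [[429.8, 236.8], [429.1, 242.4], [427.2, 258.7]]
[[447.4, 216.9], [445.4, 216.9], [439.7, 216.7]] [[430.2, 235.9], [429.6, 241.5], [427.7, 257.7]]
```

View pics/c5.png

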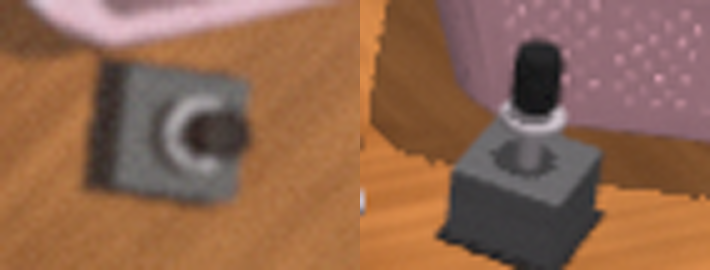

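```bash
python3 - <<'E'
from h import *
d=np.load('top0.npy');w=cloud('top',d).reshape(-1,3)
for y in np.arange(-.32,-.17,.02):
    q=w[(abs(w[:,1]-y)<.01)&(w[:,0]>.475)&(w[:,0]<.7)]
    print(round(y,2),[(z,q[q[:,2]>z][:,0].min().round(3) if (q[:,2]>z).any() else None) for z in(.05,.08,.1,.11,.12,.13,.15)],q[:,2].max().round(3))
s=manip.get_obs();m=R.from_quat(s['ee_rot']).as_matrix();print(s['position'],np.degrees(np.arctan2(m[1,1],m[0,1])),delta([.455,-.257,.12]),s['clock'])
E
```

```text
-0.32 [(0.05, np.float64(0.508)), (0.08, np.float64(0.508)), (0.1, np.float64(0.51)), (0.11, None), (0.12, None), (0.13, None), (0.15, None)] 0.102
-0.3 [(0.05, np.float64(0.504)), (0.08, np.float64(0.504)), (0.1, np.float64(0.504)), (0.11, None), (0.12, None), (0.13, None), (0.15, None)] 0.104
-0.28 [(0.05, np.float64(0.5)), (0.08, np.float64(0.5)), (0.1, np.float64(0.504)), (0.11, None), (0.12, None), (0.13, None), (0.15, None)] 0.104
-0.26 [(0.05, np.float64(0.496)), (0.08, np.float64(0.496)), (0.1, np.float64(0.496)), (0.11, None), (0.12, None), (0.13, None), (0.15, None)] 0.103
-0.24 [(0.05, np.float64(0.491)), (0.08, np.float64(0.491)), (0.1, np.float64(0.492)), (0.11, None), (0.12, None), (0.13, None), (0.15, None)] 0.104
-0.22 [(0.05, np.float64(0.489)), (0.08, np.float64(0.489)), (0.1, np.float64(0.491)), (0.11, None), (0.12, None), (0.13, None), (0.15, None)] 0.105
-0.2 [(0.05, np.float64(0.491)), (0.08, np.float64(0.491)), (0.1, np.float64(0.491)), (0.11, None), (0.12, None), (0.13, None), (0.15, None)] 0.105
-0.18 [(0.05, np.float64(0.5)), (0.08, np.float64(0.5)), (0.1, np.float64(0.502)), (0.11, None), (0.12, None), (0.13, None), (0.15, None)] 0.104
[ 0.49140771 -0.14426433  0.18772081] 1.199459210545359 [-2.23880869 -0.77600022  1.35423173] 11.7
```

The holder's top is centred at about (0.4565,-0.257) and the pin is upright in it. The pink basket's rim is 0.104 high and starts at x≈0.49, so I will grip along world y.

```bash
python3 -m pendant '[[-0.3,-0.1,0,0,0,1.3,0],[-0.7,-0.2,0,0,0,2.6,0],[-1.1,-0.4,0,0,0,3.9,0],[-1.5,-0.5,0,0,0,5.2,0],[-2,-0.7,0,0,0,6.5,0],[-2.24,-0.78,0,0,0,7.8,0],[-2.24,-0.78,0.2,0,0,9.1,0],[-2.24,-0.78,0.6,0,0,10.4,0],[-2.24,-0.78,1,0,0,11.4,0],[-2.24,-0.78,1.2,0,0,11.4,0]]'
python3 - <<'E'
from h import *
s=manip.get_obs();m=R.from_quat(s['ee_rot']).as_matrix();print(s['position'],s['joint_pos'].round(2),np.degrees(np.arctan2(m[1,1],m[0,1])),delta([.455,-.257,.076]),s['clock'])
E
```

```text
clock: 12.95
position: [0.4542, -0.2572, 0.1265]
ee_rot: [1.0, 0.0, -0.0, -0.0]
ft_force: [0.0, 0.9, -0.3]
grip_width: 0.501
grasp_force: 0.0
[ 0.45423295 -0.25724967  0.12649646] [ 0.81  0.24 -0.43  1.85  0.11  1.07 -1.23] -89.97815381455415 [ 0.01616408 -0.00436544  1.00991935] 12.95
```

```bash
python3 -m pendant '[[0.01,0,0.3,0,0,0,0],[0.01,0,0.6,0,0,0,0],[0.01,0,0.85,0,0,0,0],[0.01,0,0.98,0,0,0,0],[0.01,0,0.99,0,0,0,-0.3],[0.01,0,0.99,0,0,0,-0.7],[0.01,0,0.99,0,0,0,-0.9],[0.01,0,0.99,0,0,0,-0.9],[0.01,0,0.99,0,0,0,-0.9],[0.01,0,0.99,0,0,0,-0.9]]' 60
```

```text
clock: 14.2
position: [0.455, -0.2585, 0.0781]
ee_rot: [1.0, -0.001, 0.0, 0.0]
ft_force: [-0.5, 1.3, 5.1]
grip_width: 0.188
grasp_force: 59.0
```

```bash
python3 -m pendant '[[0,0,-0.3,0,0,0,-0.9],[0,0,-0.8,0,0,0,-0.9],[0,0,-1.4,0,0,0,-0.9],[0.1,-0.6,-1.6,0,0,0,-0.9],[0.3,-1.6,-1.6,0,0,0,-0.9],[0.4,-2.6,-1.6,0,0,0,-0.9],[0.5,-3.6,-1.6,0,0,0,-0.9],[0.6,-4.5,-1.6,0,0,0,-0.9],[0.66,-5.2,-1.5,0,0,0,-0.9],[0.66,-5.63,-1.44,0,0,0,-0.9]]'
python3 - <<'E'
from h import *
s=manip.get_obs();m=R.from_quat(s['ee_rot']).as_matrix();print(s['joint_pos'].round(2),np.degrees(np.arctan2(m[1,1],m[0,1])),delta([.4882,.0243,.132]),s['clock'],s['ft_force'],s['grasp_force'])
im2,_=manip.camera('scene')
cv2.imwrite('pics/c6.png',cv2.resize(im2[150:270,230:390],None,fx=4,fy=4,interpolation=2)[...,::-1])
E
```

```text
clock: 15.45
position: [0.4883, 0.0248, 0.1504]
ee_rot: [1.0, -0.0, 0.0, 0.0]
ft_force: [0.2, -0.2, -0.7]
grip_width: 0.192
grasp_force: 58.6
[ 0.47  0.17 -0.66  1.9   0.11  1.11 -1.8 ] -90.02198285679171 [-0.00215204  0.01061928  0.36720212] 15.45 [ 0.20578603 -0.1993198  -0.72075947] 58.618959890445694
```

View pics/c6.png

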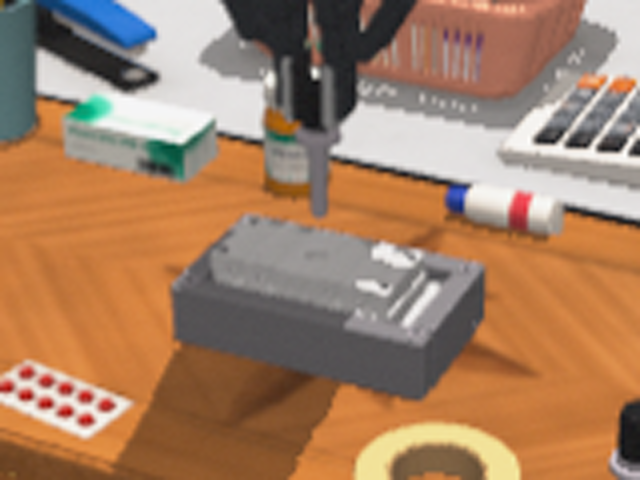

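```bash
python3 - <<'E'
from h import *
t=onz('scene',[[230+319/4-.4,150+213/4-.4]],.0763)[0];h=onz('scene',[[230+315/4-.4,150+254/4-.4]],.052)[0];print(t,h,h-t)
E
python3 -m pendant '[[0,0.01,0.1,0,0,0,-0.9],[0,0.01,0.2,0,0,0,-0.9],[0,0.01,0.3,0,0,0,-0.9],[0,0.01,0.34,0,0,0,-0.9],[0,0.01,0.36,0,0,0,-0.9],[0,0.01,0.38,0,0,0,-0.9],[0,0.01,0.38,0,0,0,-0.9],[0,0.01,0.38,0,0,0,-0.9],[0,0.01,0.38,0,0,0,-0.9],[0,0.01,0.38,0,0,0,-0.9]]'
```

```text
[0.49457233 0.02727865 0.0763    ] [0.48985566 0.02809394 0.052     ] [-0.00471667  0.0008153  -0.0243    ]
clock: 16.75
position: [0.4884, 0.0225, 0.1308]
ee_rot: [1.0, -0.001, 0.0, 0.0]
ft_force: [-0.2, 0.3, -0.8]
grip_width: 0.176
grasp_force: 58.6
```

```bash
python3 -m pendant '[[0,-0.03,0.0,0,0,0,-0.9],[0,-0.036,0.02,0,0,0,-0.9],[0,-0.036,0.04,0,0,0,-0.9],[0,-0.036,0.06,0,0,0,-0.9],[0,-0.036,0.08,0,0,0,-0.9],[0,-0.036,0.1,0,0,0,-0.9],[0,-0.036,0.12,0,0,0,-0.9],[0,-0.036,0.13,0,0,0,-0.9],[0,-0.036,0.13,0,0,0,-0.9],[0,-0.036,0.13,0,0,0,-0.9]]'
python3 - <<'E'
from h import *
im2,_=manip.camera('scene')
cv2.imwrite('pics/c7.png',cv2.resize(im2[165:255,265:365],None,fx=6,fy=6,interpolation=2)[...,::-1])
E
```

```text
clock: 18.0
position: [0.4884, 0.0243, 0.1242]
ee_rot: [1.0, -0.001, 0.0, 0.0]
ft_force: [0.2, 0.6, -0.2]
grip_width: 0.188
grasp_force: 58.6
```

View pics/c7.png

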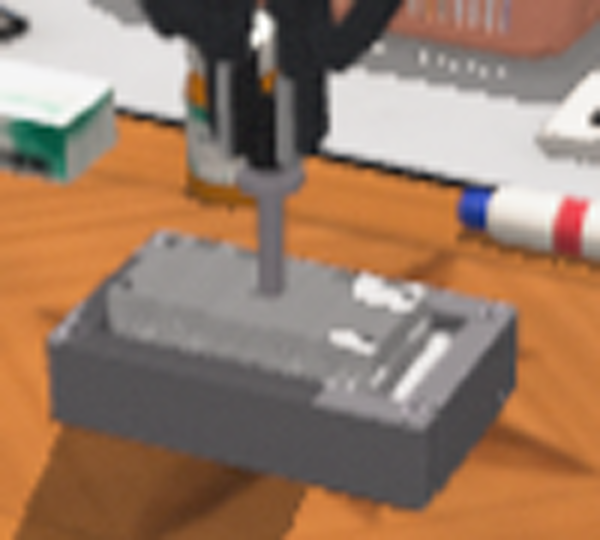

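The pin's tip is at or in the cover hole, crop (271,293), with no force so far. Continuing down slowly.

```bash
python3 -m pendant '[[0,0,0.02,0,0,0,-0.9],[0,0,0.04,0,0,0,-0.9],[0,0,0.06,0,0,0,-0.9],[0,0,0.08,0,0,0,-0.9],[0,0,0.1,0,0,0,-0.9],[0,0,0.12,0,0,0,-0.9],[0,0,0.13,0,0,0,-0.9],[0,0,0.14,0,0,0,-0.9],[0,0,0.14,0,0,0,-0.9],[0,0,0.14,0,0,0,-0.9]]'
```

```text
clock: 19.3
position: [0.4884, 0.0243, 0.1172]
ee_rot: [1.0, -0.001, 0.0, 0.0]
ft_force: [-0.4, 0.4, 0.0]
grip_width: 0.186
grasp_force: 58.6
```

```bash
python3 -m pendant '[[0,0,0.02,0,0,0,-0.9],[0,0,0.04,0,0,0,-0.9],[0,0,0.06,0,0,0,-0.9],[0,0,0.08,0,0,0,-0.9],[0,0,0.1,0,0,0,-0.9],[0,0,0.11,0,0,0,-0.9],[0,0,0.12,0,0,0,-0.9],[0,0,0.12,0,0,0,-0.9],[0,0,0.12,0,0,0,-0.9],[0,0,0.12,0,0,0,-0.9]]'
```

```text
clock: 20.55
position: [0.4882, 0.0242, 0.1111]
ee_rot: [1.0, -0.001, -0.0, 0.0]
ft_force: [-0.5, 0.2, -1.1]
grip_width: 0.179
grasp_force: 58.7
```

```bash
python3 -m pendant '[[0,0,0.025,0,0,0,-0.9],[0,0,0.05,0,0,0,-0.9],[0,0,0.075,0,0,0,-0.9],[0,0,0.1,0,0,0,-0.9],[0,0,0.12,0,0,0,-0.9],[0,0,0.14,0,0,0,-0.9],[0,0,0.16,0,0,0,-0.9],[0,0,0.18,0,0,0,-0.9],[0,0,0.19,0,0,0,-0.9],[0,0,0.19,0,0,0,-0.9]]'
```

```text
clock: 21.8
position: [0.4887, 0.0243, 0.1021]
ee_rot: [1.0, -0.001, 0.0, 0.0]
ft_force: [-2.4, 0.4, 4.7]
grip_width: 0.187
grasp_force: 59.3
```

The tip rests on the bottom leaf (tip ≈28 mm up, 4.7 N). Now feeling for its hole under light pressure, first along the near line.

```bash
python3 -m pendant '[[-0.01,-0.02,0.01,0,0,0,-0.9],[-0.02,-0.04,0.01,0,0,0,-0.9],[-0.02,-0.06,0.01,0,0,0,-0.9],[-0.02,-0.08,0.01,0,0,0,-0.9],[-0.02,-0.09,0.01,0,0,0,-0.9],[-0.02,-0.07,0.01,0,0,0,-0.9],[-0.02,-0.05,0.01,0,0,0,-0.9],[-0.02,-0.03,0.01,0,0,0,-0.9],[-0.02,-0.01,0.01,0,0,0,-0.9],[-0.02,0,0.01,0,0,0,-0.9]]'
```

```text
clock: 23.05
position: [0.4884, 0.0252, 0.1021]
ee_rot: [1.0, -0.001, 0.001, -0.001]
ft_force: [0.7, 2.6, 6.7]
grip_width: 0.184
grasp_force: 59.6
```

```bash
python3 -m pendant '[[0,0.025,0,0,0,0,-0.9],[0,0.05,0,0,0,0,-0.9],[0,0.075,0,0,0,0,-0.9],[0,0.1,0,0,0,0,-0.9],[0,0.125,0,0,0,0,-0.9],[0,0.15,0,0,0,0,-0.9],[0,0.175,0,0,0,0,-0.9],[0,0.2,0,0,0,0,-0.9],[0,0.22,0,0,0,0,-0.9],[0,0.22,0,0,0,0,-0.9]]'
```

```text
clock: 24.3
position: [0.4884, 0.0141, 0.1021]
ee_rot: [1.0, -0.001, 0.001, -0.0]
ft_force: [-0.8, 2.4, 7.0]
grip_width: 0.187
grasp_force: 59.6
```

```bash
python3 -m pendant '[[0.025,0,0,0,0,0,-0.9],[0.05,0,0,0,0,0,-0.9],[0.075,0,0,0,0,0,-0.9],[0.1,0,0,0,0,0,-0.9],[0.125,0,0,0,0,0,-0.9],[0.145,0,0,0,0,0,-0.9],[0.145,-0.02,0,0,0,0,-0.9],[0.145,-0.045,0,0,0,0,-0.9],[0.145,-0.07,0,0,0,0,-0.9],[0.145,-0.07,0,0,0,0,-0.9]]'
```

```text
clock: 25.55
position: [0.4946, 0.0168, 0.1011]
ee_rot: [1.0, -0.001, 0.0, -0.0]
ft_force: [0.5, -0.8, -0.1]
grip_width: 0.191
grasp_force: 58.7
```

It dropped in: height down 1 mm, force gone. Following it down slowly.

```bash
python3 -m pendant '[[0,0,0.02,0,0,0,-0.9],[0,0,0.04,0,0,0,-0.9],[0,0,0.06,0,0,0,-0.9],[0,0,0.08,0,0,0,-0.9],[0,0,0.1,0,0,0,-0.9],[0,0,0.11,0,0,0,-0.9],[0,0,0.12,0,0,0,-0.9],[0,0,0.12,0,0,0,-0.9],[0,0,0.12,0,0,0,-0.9],[0,0,0.12,0,0,0,-0.9]]'
```

```text
clock: 26.8
position: [0.4946, 0.0168, 0.0952]
ee_rot: [1.0, -0.001, 0.0, 0.0]
ft_force: [1.7, 0.4, -0.5]
grip_width: 0.187
grasp_force: 58.7
```

```bash
python3 -m pendant '[[0,0,0.025,0,0,0,-0.9],[0,0,0.05,0,0,0,-0.9],[0,0,0.075,0,0,0,-0.9],[0,0,0.1,0,0,0,-0.9],[0,0,0.125,0,0,0,-0.9],[0,0,0.15,0,0,0,-0.9],[0,0,0.175,0,0,0,-0.9],[0,0,0.2,0,0,0,-0.9],[0,0,0.22,0,0,0,-0.9],[0,0,0.22,0,0,0,-0.9]]'
```

```text
clock: 28.05
position: [0.4945, 0.0167, 0.0841]
ee_rot: [1.0, -0.001, -0.0, 0.0]
ft_force: [2.5, -0.1, -1.2]
grip_width: 0.186
grasp_force: 58.8
```

```bash
python3 -m pendant '[[0,0,0.025,0,0,0,-0.9],[0,0,0.05,0,0,0,-0.9],[0,0,0.07,0,0,0,-0.9],[0,0,0.085,0,0,0,-0.9],[0,0,0.1,0,0,0,-0.9],[0,0,0.11,0,0,0,-0.9],[0,0,0.12,0,0,0,-0.9],[0,0,0.125,0,0,0,-0.9],[0,0,0.125,0,0,0,-0.9],[0,0,0.125,0,0,0,-0.9]]'
```

```text
clock: 29.3
position: [0.4947, 0.0168, 0.0782]
ee_rot: [1.0, -0.001, 0.0, 0.0]
ft_force: [-1.0, 1.2, 6.4]
grip_width: 0.188
grasp_force: 59.4
```

Collar contact at the predicted height. Releasing and retreating.

```bash
python3 -m pendant '[[0,0,0,0,0,0,-0.6],[0,0,0,0,0,0,-0.3],[0,0,0,0,0,0,-0.1],[0,0,-0.05,0,0,0,-0.1],[0,0,-0.2,0,0,0,-0.1],[0,0,-0.6,0,0,0,-0.1],[0,0,-1.2,0,0,0,-0.1],[0,0,-2,0,0,0,-0.1],[0,0.8,-2.6,0,0,0,-0.1],[0,1.8,-2.8,0,0,0,-0.1]]'
python3 -m pendant '[[0,1,0,0,0,0,-0.1],[0,2,0,0,0,0,-0.1],[0,3,0,0,0,0,-0.1],[0,4,0,0,0,0,-0.1],[0,4,0,0,0,0,-0.1],[0,4,0,0,0,0,-0.1],[0,4,0,0,0,0,-0.1],[0,4,0,0,0,0,-0.1],[0,4,0,0,0,0,-0.1],[0,4,0,0,0,0,-0.1]]'
python3 - <<'E'
from h import *
im,d=manip.camera('top');im2,_=manip.camera('scene')
a=cv2.resize(im[170:240,275:355],None,fx=5,fy=5,interpolation=2);b=cv2.resize(im2[170:240,270:350],None,fx=5,fy=5,interpolation=2)
cv2.imwrite('pics/c8.png',np.hstack([a,b])[...,::-1])
w=cloud('top',d).reshape(-1,3);w=w[(abs(w[:,0]-.492)<.05)&(abs(w[:,1]-.02)<.08)]
k=w[w[:,2]>.07];print('knob z',np.percentile(k[:,2],[50,90]),k.mean(0),'leaf z',np.median(w[(w[:,2]>.045)&(w[:,2]<.06)],0))
for r in manip.trace('leaf_cover_center','top')[:1]:
    m=r['pixels'];q,_=cv2.findContours(m.astype(np.uint8),0,1);q=max(q,key=cv2.contourArea).reshape(-1,2)
    print(cv2.minAreaRect((onz('top',q,.052)[:,:2]*1000).astype(np.float32)))
for n in('pin_knob','pin_collar'):print(n,[(round(r['p'],2),onz('top',r['pixel'],.06)[0].round(3)) for r in manip.tip_of(n,'top')])
E
```

```text
clock: 30.55
position: [0.4953, -0.0733, 0.2209]
ee_rot: [1.0, 0.0, 0.002, 0.0]
ft_force: [0.9, -0.2, -1.0]
grip_width: 0.45
grasp_force: 0.0
clock: 31.8
position: [0.494, -0.2731, 0.2181]
ee_rot: [1.0, -0.001, 0.0, 0.0]
ft_force: [0.4, -1.0, 0.8]
grip_width: 0.449
grasp_force: 0.0
knob z [0.92148326 0.92148326] [0.47286546 0.02217177 0.87393918] leaf z [0.49642728 0.01776113 0.05144456]
((496.1302185058594, 16.480152130126953), (51.75403594970703, 111.63701629638672), 2.0604336261749268)
pin_knob [(0.56, array([0.496, 0.018, 0.06 ])), (0.44, array([ 0.373, -0.205,  0.06 ]))]
pin_collar [(0.62, array([ 0.377, -0.187,  0.06 ])), (0.46, array([0.496, 0.021, 0.06 ]))]
```

View pics/c8.png

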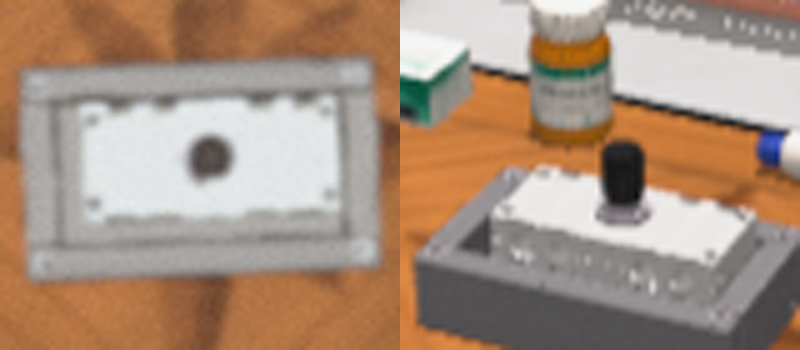

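The collar sits flat on the cover leaf, which is flat and square to within about 1° of the nest. The knob is at (209,157) in the left crop. The gripper touches nothing, so I am handing in.

```bash
python3 -c "
from workcell import manip
print(manip.hand_in())"
```

```text
the job is handed in; nothing more can be done
None
```

The mould is closed and handed in at about 32 s: the cover leaf lies flat and square to within about 1° of the nest, and the pin is through all three leaves with its collar seated on the cover; I did not check the bystanders' positions at the end.

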